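# Fetch the jar from behind the bottles in the bench caddy

## Robot

A 6-joint arm with a two-finger parallel gripper is mounted at the origin on the work surface. World frame = base frame: x ahead of the robot, y to its left, z up, the work surface at z = 0. Lengths are in m, angles in degrees, forces in N, time in s.
With the tool pointing down it reaches from about 0.325 to 0.775 m from the base axis. Payload 5.5 kg.
Tool frame: the origin (TCP) lies at the very end of the fingers, on their centre line; the grasp point (between the pads) lies 19 mm behind it; z points along the fingers, y is the line along which they close (so a half turn about z gives the same grasp; the last joint's range is limited). The gripper opens to 88 mm and grips with 3 to 60 N. Pads are 20 mm wide; open, the fingers measure 115 mm over their backs; the gripper's body (75 mm by 178 mm) begins 61 mm behind the grasp point.
Start: joints at [-79.051, 5.22, 70.514, -0, 104.267, -3.249], TCP at [0.147, -0.582, 0.202] pointing down, gripper open.
Joint ranges: [-164.24, 164.24], [-49.07, 125.15], [9.68, 141.18], [-86.29, 266.29], [3.28, 154.24], [-151.56, 151.56]. Speed limits (degrees/s): [147.25, 147.25, 172.46, 180, 180, 180].

## Interface

Orientations are given as [roll, pitch, yaw] about the fixed x, y, z axes, in that order (R = Rz(yaw) Ry(pitch) Rx(roll)).
In Python, from bench import manip, cams gives the robot as it stands. The module is installed in compiled form; this text tells all that it offers.
- The arm moves only by the tool send_rows, never from a script. Its argument "commands" is one flat list of numbers, 7 for each row, row after row: the opening, from 0 (shut) to 1 (fully open), then the shift along the world's x, y, z in cm, then the turn, a rotation vector about the world's x, y, z in units of 5 degrees (1.0 is 5 degrees). A call has 1 to 8 rows; each row is the pose to reach, as a shift and turn from the pose commanded when the call began; what a row does not reach only later rows make up. A row lasts 1/12 s, in which the tool goes at most 41.7 mm and 7.16 degrees, less where a joint would pass 70% of its speed; a pose out of reach is approached as far as the arm can. A call with a gripper value outside its range is refused whole. The fingers move at their own pace and stop on an object; the grip force is fixed at half the most. Time passes only in rows, so rows that repeat a pose let the fingers close. It gives the time, the measured TCP pose, the force, the opening and the grip force at its end, in the units of the state.
- manip.read_state(): the state, without advancing time (a new reading comes with each control period).
- cams.camera(name): name is "side" or "top"; returns a dict with "color" (480x640x3 uint8, blue, green, red), "z_map" (480x640 float32, m along the optical axis (not along the pixel's ray), 0 where there is no reading), "fx", "fy", "cx", "cy" (pixels), "R" (3x3) and "t" (3): a world point X has camera coordinates R X + t. Camera axes: x right, y down, z forward; pixel columns grow to the right and rows downward; lengths in m; the calibration is good to about 2 mm. A picture is of the moment at which its call begins.
- manip.finish_job(): hands the job in; it is judged then, once.
Trained networks look in a picture, given as the dict that the camera call returned (one of the last four; its "shot" number tells which), for a name from the list of things; names that differ only in an ending like _2 or _b are one class to them, and where a whole thing is asked for, a point or a joint stands for the part that bears it (a point fixed in the world has none). Each returns a list of dicts, best first, with "conf" (0 to 1); they miss things now and then, are a little off and sometimes report something else, mostly with a low value. They report only what shows in the picture. A call takes as long as a camera call. They do not tell look-alikes from the thing itself.
- cams.regions_of(picture, label): "mask" (480x640 bool, what is visible of it) and "xy" ([column, row] in pixels, amid what is visible of it).
- cams.pinpoint(picture, label): "xy" ([column, row] in pixels: a listed point, or the origin of a listed thing).
The state is a dict: "time": time; "q": joint angles; "joint_vel": joint speeds; "joint_efforts": joint torques, N m; "tcp_pos": TCP position; "tool_rot": TCP orientation; "force": force on the tool from outside, world axes, zero at the start; "torque": the same for the moment, N m; "finger_gap": finger opening in m; "grasp_force": force on a finger pad.
Only numpy, scipy, OpenCV 4.12 (cv2) and the standard library are available. Lean on these libraries where they do the work, as an engineer would, in place of code of your own. Each camera call takes 0.05 s, during which the arm holds its last target. There are 200 camera calls.

## Task

I need the low round jar with the metal lid from the bottle caddy: stand the two tall containers right in front of it on the black rubber mat, take the jar out and stand it in the round steel drip dish, then put those two back in the caddy, each in the place where it stood and turned the way it was. Set everything down gently and upright rather than dropping it, and leave the third tall container, the little square tin, the tape and the sanding block where they are.

Things in the scene. Friction and masses are not known exactly. Their poses are not given: they have to be found in the camera images.
- caddy: Pale plywood bottle caddy, fixed, 128 mm deep (its x, front to back) by 250 mm wide (its y). Origin at the centre of its underside; floor at 10 mm. Rims 28 mm above the bench, back board 56 mm. Two short dividers 30 mm high, 4 mm thick, at y = +39 and -39 mm, reach 46 mm back from the front face: three bays, centres x = -24, y = -78, 0, +78 mm, a tall container in each, in any order.
- glue_bottle: White round plastic glue bottle with grey nozzle cap: 56 mm diameter up to 146 mm, then a shoulder, a 29 mm cap from 155 to 168 mm and a nozzle to 180 mm in all. About 0.3 kg. Origin at the centre of its underside, z up.
- solvent_tin: Oblong metal solvent tin with paper label and black screw cap: 38 mm (its x) by 50 mm (its y), body 152 mm tall, round cap 26 mm wide on top to 166 mm in all. It stands with its x along the caddy's x (within 0.05 rad). About 0.3 kg. Origin at the centre of its underside, z up.
- amber_bottle: Round brown glass bottle with paper label and black cap: 56 mm diameter up to 130 mm, then a shoulder, a 31 mm cap from 153 to 171 mm in all. About 0.3 kg. Origin at the centre of its underside, z up.
- jar: Low round brown glass jar with a flat steel screw lid: 48 mm diameter, lid 50 mm diameter from 32 to 46 mm, 46 mm in all. About 0.14 kg. Origin at the centre of its underside. It stands in the strip behind the bays, behind the gap between two tall containers, which keep the gripper from coming down on it until both are gone; the third is clear of it.
- square_tin: Low square tin, 42 by 42 mm (lid 43 mm), 36 mm tall, grey with a bare metal lid; stays where it is. Origin at the centre of its underside.
- mat: Black rubber bench mat, fixed, 200 mm (its x) by 140 mm (its y), 4 mm thick: the side area, left or right of the robot. Origin at the centre of its underside.
- dish: Round shallow steel drip dish, fixed, on the other side from the mat: 86 mm across at the rim, rim 10 mm above the bench, inside 76 mm across at the floor, floor 3 mm above the bench. Origin at the centre of its underside, z up.
- tape_roll: Bystander: roll of yellow masking tape lying flat between robot and caddy, 100 mm across, 24 mm high. Origin at the centre of its underside.
- sanding_block: Bystander: cork sanding block lying flat between robot and caddy, 56 mm (its x) by 110 mm (its y), 30 mm high. Origin at the centre of its underside.
Mind the look-alikes: they are no part of the job. Leave any turquoise look-alike of the square_tin alone. Leave any yellow look-alike of the glue_bottle alone.

How it is judged (in metres and radians):
On the way, in this order (a step that is already met when the one before it is completed fails the run):
1. the two tall containers in front of the jar stand released and upright on the mat, the third still in its place (((x of solvent_tin in the frame of mat between -0.1 and 0.1 m and y of solvent_tin in the frame of mat between -0.07 and 0.07 m and height (world z) of each of solvent_tin, amber_bottle below 0.009 m and contact force between each of solvent_tin, amber_bottle and the fingers below 0.1 N and linear speed of each of solvent_tin, amber_bottle below 0.02 m/s and angle between each of solvent_tin, amber_bottle's own z axis and vertical below 0.12 rad and x of amber_bottle in the frame of mat between -0.1 and 0.1 m and y of amber_bottle in the frame of mat between -0.07 and 0.07 m and distance of glue_bottle from where it was at the start of the episode below 0.015 m and ((y of jar in the frame of caddy above 0 m and y of glue_bottle in the frame of caddy below -0.05 m) or (y of jar in the frame of caddy below 0 m and y of glue_bottle in the frame of caddy above 0.05 m))) or (x of glue_bottle in the frame of mat between -0.1 and 0.1 m and y of glue_bottle in the frame of mat between -0.07 and 0.07 m and height (world z) of each of glue_bottle, amber_bottle below 0.009 m and contact force between each of glue_bottle, amber_bottle and the fingers below 0.1 N and linear speed of each of glue_bottle, amber_bottle below 0.02 m/s and angle between each of glue_bottle, amber_bottle's own z axis and vertical below 0.12 rad and x of amber_bottle in the frame of mat between -0.1 and 0.1 m and y of amber_bottle in the frame of mat between -0.07 and 0.07 m and distance of solvent_tin from where it was at the start of the episode below 0.015 m and ((y of jar in the frame of caddy above 0 m and y of solvent_tin in the frame of caddy below -0.05 m) or (y of jar in the frame of caddy below 0 m and y of solvent_tin in the frame of caddy above 0.05 m))) or (x of glue_bottle in the frame of mat between -0.1 and 0.1 m and y of glue_bottle in the frame of mat between -0.07 and 0.07 m and height (world z) of each of glue_bottle, solvent_tin below 0.009 m and contact force between each of glue_bottle, solvent_tin and the fingers below 0.1 N and linear speed of each of glue_bottle, solvent_tin below 0.02 m/s and angle between each of glue_bottle, solvent_tin's own z axis and vertical below 0.12 rad and x of solvent_tin in the frame of mat between -0.1 and 0.1 m and y of solvent_tin in the frame of mat between -0.07 and 0.07 m and distance of amber_bottle from where it was at the start of the episode below 0.015 m and ((y of jar in the frame of caddy above 0 m and y of amber_bottle in the frame of caddy below -0.05 m) or (y of jar in the frame of caddy below 0 m and y of amber_bottle in the frame of caddy above 0.05 m))))), for 0.2 s.
2. the jar stands released and upright in the drip dish (horizontal distance between jar and dish below 0.015 m and height (world z) of jar below 0.008 m and contact force between jar and the fingers below 0.1 N and linear speed of jar below 0.02 m/s and angle between jar's own z axis and vertical below 0.12 rad), for 0.2 s.
At the end, for the whole second after the job is handed in: Jar upright in the dish, within 15 mm of its centre; tall containers and square tin upright within 15 mm of their start places, solvent tin within 0.3 rad of the caddy's direction; tape and block within 20 mm of theirs; all released and at rest (all of step 2 and distance of each of glue_bottle, solvent_tin, amber_bottle, square_tin from where it was at the start of the episode below 0.015 m and contact force between each of glue_bottle, solvent_tin, amber_bottle, square_tin and the fingers below 0.1 N and linear speed of each of glue_bottle, solvent_tin, amber_bottle, square_tin below 0.02 m/s and angle between each of glue_bottle, solvent_tin, amber_bottle, square_tin's own z axis and vertical below 0.12 rad and angle between the x axis of solvent_tin and the x axis of caddy, either way round below 0.3 rad and distance of each of tape_roll, sanding_block from where it was at the start of the episode below 0.02 m); the robot touches nothing.
It fails at once if a container is tipped over (more than 0.6 rad) (angle between any of glue_bottle, solvent_tin, amber_bottle, jar, square_tin's own z axis and vertical above 0.6 rad).
It fails at once if a container is dropped (falls free, touching nothing, faster than 0.5 m/s: about 13 mm) ((linear speed of glue_bottle above 0.5 m/s and contact force between glue_bottle and anything else below 0.01 N) or (linear speed of solvent_tin above 0.5 m/s and contact force between solvent_tin and anything else below 0.01 N) or (linear speed of amber_bottle above 0.5 m/s and contact force between amber_bottle and anything else below 0.01 N) or (linear speed of jar above 0.5 m/s and contact force between jar and anything else below 0.01 N) or (linear speed of square_tin above 0.5 m/s and contact force between square_tin and anything else below 0.01 N)).
It fails at once if the tape roll or the sanding block is pushed more than 20 mm (distance of any of tape_roll, sanding_block from where it was at the start of the episode above 0.02 m).
It also fails if it takes over 118 s, if anything falls off the work surface, if the arm or the gripper's body presses on something with over 40 N, if the wrist force passes 120 N, or if a joint passes its speed limit or range.

## Working session

There is one attempt and no reset: what is moved stays moved. The work goes in short steps, Python scripts to look and compute and a tool call to move; the robot and the scene stay as the last step left them, time stands still between calls to the robot, and variables do not carry over. Pictures are saved under pics/ and viewed, at most 14 in all, crops included, and the job is handed in when it is done.

Besides the shell and the picture viewer there is one more tool, called after ">>>" by a JSON object that holds its "fn" and its "kwargs". send_rows: Moves the arm, as the interface text tells. Its arguments: {"type":"object","properties":{"commands":{"type":"array","items":{"type":"number"}}},"required":["commands"]}

```bash
mkdir -p pics
cat > h.py <<'E'
from bench import manip, cams
import numpy as np, cv2
def world(p,u,v,z=None):
    z=p["z_map"][v,u] if z is None else z
    c=np.stack([(u-p["cx"])/p["fx"]*z,(v-p["cy"])/p["fy"]*z,z],-1)
    return (c-p["t"])@p["R"]
def ray(p,uv,h):
    d=np.array([(uv[0]-p["cx"])/p["fx"],(uv[1]-p["cy"])/p["fy"],1])@p["R"]
    o=-p["t"]@p["R"]; return o+d*(h-o[2])/d[2]
def pts(p,mask):
    v,u=np.nonzero(mask&(p["z_map"]>0)); return world(p,u,v)
E
python3 - <<'E'
from h import *
s=manip.read_state(); print(s["time"],s["tcp_pos"],s["tool_rot"],s["force"],s["finger_gap"])
for n in("top","side"):
    p=cams.camera(n); cv2.imwrite(f"pics/{n}0.png",p["color"])
    print(n,p["fx"],(-p["t"]@p["R"]).round(3),p["R"][2].round(2))
    for l in "caddy glue_bottle solvent_tin amber_bottle jar square_tin mat dish tape_roll sanding_block".split():
        for r in cams.regions_of(p,l)[:3]:
            P=pts(p,r["mask"])
            if len(P)==0: continue
            t=P[P[:,2]>np.percentile(P[:,2],98)-.006]
            a=lambda x:np.asarray(x).round(3).tolist()
            print(l,round(r["conf"],2),a(r["xy"]),len(P),"lo",a(np.percentile(P,2,0)),"hi",a(np.percentile(P,98,0)),"topmid",a((t.min(0)+t.max(0))/2))
        print("   org",l,[(round(q["conf"],2),np.round(q["xy"],1).tolist(),ray(p,q["xy"],.01).round(3).tolist()) for q in cams.pinpoint(p,l)[:3]])
E
```

```text
0.0 [ 0.14708344 -0.58134716  0.20113272] [-1.79890259e+02 -5.81912155e-03  1.41969601e+01] [-0.22310818  0.49555998 -0.28138045] 0.08813494577219462
top 522.3968528183773 [ 0.481 -0.011  0.974] [ 0.08  0.01 -1.  ]
caddy 0.76 [299.6, 219.8] 5820 lo [0.522, -0.082, -0.0] hi [0.648, 0.162, 0.057] topmid [0.593, 0.04, 0.107]
   org caddy [(0.92, [296.6, 231.1], [0.587, 0.033, 0.01]), (0.43, [489.0, 307.6], [0.448, -0.321, 0.01]), (0.36, [316.0, 220.7], [0.607, -0.003, 0.01])]
glue_bottle 0.9 [289.0, 240.6] 1144 lo [0.533, 0.015, 0.018] hi [0.585, 0.065, 0.187] topmid [0.56, 0.041, 0.186]
glue_bottle 0.6 [337.0, 153.9] 1450 lo [0.684, -0.066, 0.006] hi [0.735, -0.016, 0.176] topmid [0.707, -0.045, 0.175]
   org glue_bottle [(0.98, [340.0, 168.7], [0.705, -0.047, 0.01]), (0.6, [291.3, 248.5], [0.554, 0.043, 0.01])]
solvent_tin 0.67 [337.6, 239.0] 965 lo [0.54, -0.061, 0.028] hi [0.579, -0.012, 0.177] topmid [0.56, -0.037, 0.175]
   org solvent_tin [(0.76, [333.5, 249.0], [0.554, -0.036, 0.01])]
amber_bottle 0.91 [245.9, 237.6] 1232 lo [0.535, 0.089, 0.018] hi [0.587, 0.141, 0.182] topmid 
[... 3060 characters left out ...]
8, 0.321, 0.005]
   org mat [(0.94, [197.7, 170.6], [0.465, 0.322, 0.01])]
dish 0.88 [370.3, 456.2] 3050 lo [0.412, -0.358, 0.001] hi [0.488, -0.287, 0.011] topmid [0.449, -0.324, 0.01]
   org dish [(0.87, [370.5, 464.1], [0.443, -0.333, 0.01])]
tape_roll 0.96 [253.4, 356.6] 2033 lo [0.335, -0.138, 0.003] hi [0.427, -0.044, 0.026] topmid [0.382, -0.09, 0.024]
   org tape_roll [(0.88, [246.7, 349.3], [0.378, -0.101, 0.01]), (0.57, [338.7, 271.8], [0.571, -0.04, 0.01])]
sanding_block 0.69 [202.4, 250.0] 1968 lo [0.364, 0.059, 0.004] hi [0.42, 0.166, 0.033] topmid [0.393, 0.114, 0.03]
   org sanding_block [(0.69, [205.2, 256.3], [0.394, 0.102, 0.01]), (0.5, [288.7, 216.5], [0.56, 0.117, 0.01])]
```

View pics/top0.png

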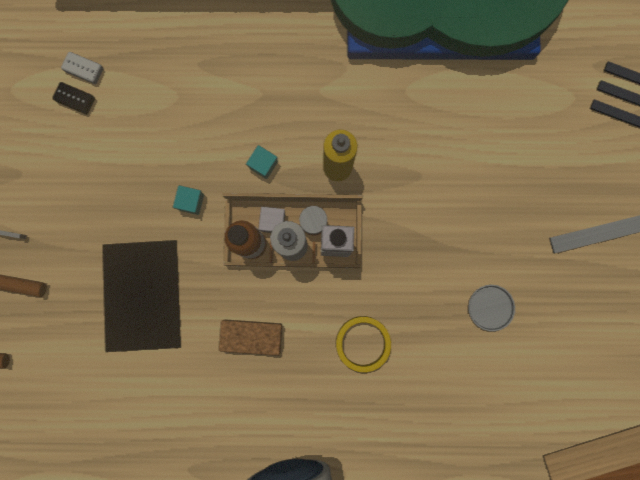

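View pics/side0.png

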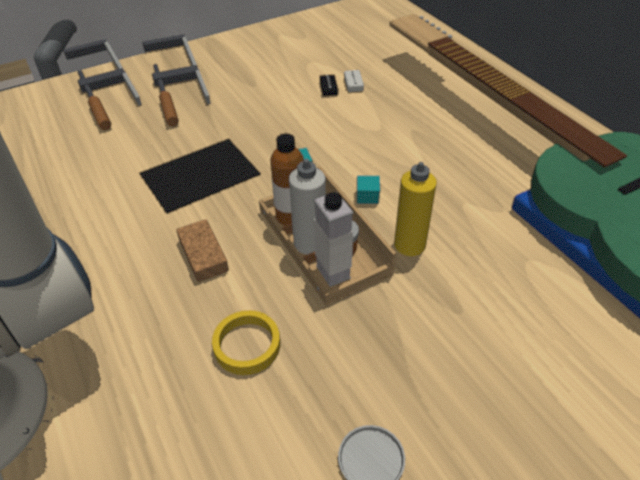

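Run:
```python
from h import *
p=cams.camera("top")
cv2.imwrite("pics/crop0.png",cv2.resize(p["color"][190:270,220:370],None,fx=5,fy=5,interpolation=cv2.INTER_CUBIC))
P=pts(p,np.ones((480,640),bool))
def box(x0,x1,y0,y1,z0,z1):
    m=np.all((P>[x0,y0,z0])&(P<[x1,y1,z1]),1);return P[m]
# caps (top centre)
for n,y,z0,z1 in (("glue",.04,.15,.173),("solv",-.037,.155,.19),("amber",.116,.165,.19)):
    Q=box(.52,.61,y-.04,y+.04,z0,z1);print(n,len(Q),((np.percentile(Q,1,0)+np.percentile(Q,99,0))/2).round(4))
for n,(h0,h1),y in (("solvbody",(.14,.169),-.037),):
    Q=box(.52,.61,y-.035,y+.035,h0,h1); print(n,len(Q),cv2.minAreaRect((Q[:,:2]*1000).astype(np.float32)),Q.min(0),Q.max(0))
Q=box(.575,.64,-.035,.04,.05,.062);print("jar",len(Q),np.percentile(Q,[1,50,99],axis=0).round(4), cv2.minEnclosingCircle((Q[:,:2]*1000).astype(np.float32)))
Q=box(.51,.66,-.11,.19,.02,.06);print("caddy",cv2.minAreaRect((Q[:,:2]*1000).astype(np.float32)))
Q=box(.635,.66,-.11,.19,.05,.06);print("back",Q.min(0),Q.max(0),np.polyfit(Q[:,1],Q[:,0],1))
Q=box(.515,.53,-.11,.19,.024,.034);print("front",Q.min(0),Q.max(0),np.polyfit(Q[:,1],Q[:,0],1))
```

```text
glue 700 [0.56   0.0412 0.1617]
solv 799 [ 0.5607 -0.0373  0.1669]
amber 337 [0.5625 0.1168 0.1748]
solvbody 599 ((560.586181640625, -37.1895637512207), (51.134700775146484, 39.16815185546875), 87.27579498291016) [ 0.5407038  -0.06263214  0.14020402] [ 0.58071089 -0.01215798  0.16899525]
jar 596 [[ 0.5803 -0.021   0.0512]
 [ 0.6036  0.0037  0.0549]
 [ 0.6266  0.0268  0.0586]] ((603.3997802734375, 3.115370988845825), 24.865385055541992)
caddy ((585.4275512695312, 41.005531311035156), (250.82760620117188, 128.2178497314453), 89.34452819824219)
back [ 0.6416042  -0.08508763  0.05005138] [0.65021216 0.16486497 0.0590141 ] [0.01165936 0.64552413]
front [ 0.52002651 -0.08350791  0.02405959] [0.52987785 0.16584733 0.03160355] [0.01024215 0.52412468]
```

The jar sits at top (313,219), behind the gap between the white glue bottle (289,240) in the middle bay and the solvent tin (338,239) in the right bay. Amber (243,237) is the third container and stays.

Possible mix-ups:
- **Jar:** grey square tin (272,217).
- **Square tin:** turquoise blocks (261,161) and (188,200).
- **Glue bottle:** yellow bottle (340,155).

I'll check the choice in the crop and start moving.

View pics/crop0.png

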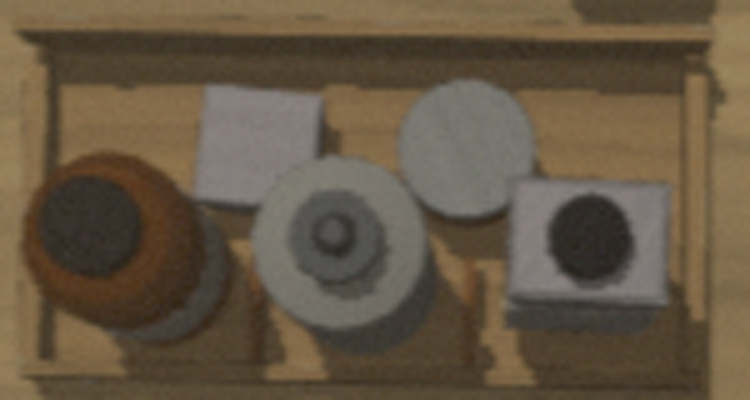

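>>> {"fn": "send_rows", "kwargs": {"commands": [1,2,3,4,0,0,1,1,4,6,7,0,0,2,1,6,9,9,0,0,3,1,8,12,10,0,0,4,1,10,15,10,0,0,5,1,12,18,10,0,0,6,1,14,21,10,0,0,7,1,16,24,10,0,0,8]}}

```text
time: 2.82
tcp_pos: [0.3079, -0.34, 0.3028]
tool_rot: [179.9, 0.0, 54.4]
force: [0.1, 0.5, -0.1]
finger_gap: 0.0876
grasp_force: 0.0
```

The crop confirms it: the jar's round flat lid is at (313,220) in the full image, behind the gap between the white glue bottle and the solvent tin. I'll go on to the glue bottle.

>>> {"fn": "send_rows", "kwargs": {"commands": [1,2.5,3.8,0,0,0,1,1,5,7.6,0,0,0,2,1,7.5,11.4,0,0,0,3,1,10,15.2,0,0,0,4,1,12.5,19,0,0,0,5,1,15,22.8,0,0,0,6,1,17,26,0,0,0,7,1,19,29,0,0,0,7]}}

```text
time: 3.48
tcp_pos: [0.4905, -0.0608, 0.3026]
tool_rot: [179.9, 0.0, 89.5]
force: [1.4, -0.4, -0.1]
finger_gap: 0.0881
grasp_force: 0.0
```

>>> {"fn": "send_rows", "kwargs": {"commands": [1,2,3,0,0,0,0,1,4,6,0,0,0,0,1,5.5,8,0,0,0,0,1,6.2,9.1,0,0,0,0,1,6.2,9.1,-3,0,0,0,1,6.2,9.1,-6,0,0,0,1,6.2,9.1,-8,0,0,0,1,6.2,9.1,-8,0,0,0]}}

```text
time: 4.15
tcp_pos: [0.5498, 0.0276, 0.2168]
tool_rot: [-179.5, 0.0, 89.2]
force: [-0.2, -0.5, -0.9]
finger_gap: 0.088
grasp_force: 0.0
```

>>> {"fn": "send_rows", "kwargs": {"commands": [1,0,0,0,0,0,0,1,0,0,0,0,0,0,1,0,0,0,0,0,0]}}

```text
time: 4.4
tcp_pos: [0.5525, 0.0278, 0.2249]
tool_rot: [179.8, 0.0, 89.2]
force: [0.3, -0.3, -0.2]
finger_gap: 0.0879
grasp_force: 0.0
```

>>> {"fn": "send_rows", "kwargs": {"commands": [1,0.4,0.7,0,0,0,0,1,0.8,1.3,0,0,0,0,1,0.8,1.3,-2,0,0,0,1,0.8,1.3,-4,0,0,0,1,0.8,1.3,-6,0,0,0,1,0.8,1.3,-7,0,0,0,1,0.8,1.3,-7,0,0,0,1,0.8,1.3,-7,0,0,0]}}

```text
time: 5.07
tcp_pos: [0.5599, 0.0415, 0.1525]
tool_rot: [-180.0, -0.0, 89.2]
force: [0.6, -0.4, 0.8]
finger_gap: 0.0881
grasp_force: 0.0
```

>>> {"fn": "send_rows", "kwargs": {"commands": [1,0,0,-1.5,0,0,0,1,0,0,-3,0,0,0,1,0,0,-3.4,0,0,0,1,0,0,-3.4,0,0,0,0.5,0,0,-3.4,0,0,0,0.4,0,0,-3.4,0,0,0,0.3,0,0,-3.4,0,0,0,0.3,0,0,-3.4,0,0,0]}}

```text
time: 5.73
tcp_pos: [0.5603, 0.0411, 0.1193]
tool_rot: [179.9, -0.0, 89.2]
force: [-1.1, -0.7, 0.8]
finger_gap: 0.0647
grasp_force: 0.0
```

>>> {"fn": "send_rows", "kwargs": {"commands": [0.2,0,0,0,0,0,0,0.2,0,0,0,0,0,0,0.2,0,0,0,0,0,0,0.2,0,0,0,0,0,0]}}

```text
time: 6.07
tcp_pos: [0.56, 0.0411, 0.1188]
tool_rot: [180.0, -0.0, 89.2]
force: [-0.8, -0.0, 2.5]
finger_gap: 0.0552
grasp_force: 30.0
```

>>> {"fn": "send_rows", "kwargs": {"commands": [0.2,0,0,0.5,0,0,0,0.2,0,0,2,0,0,0,0.2,0,0,5,0,0,0,0.2,0,0,8.5,0,0,0,0.2,0,0,12,0,0,0,0.2,0,0,15.5,0,0,0,0.2,0,0,18.5,0,0,0,0.2,0,0,20,0,0,0]}}

```text
time: 6.73
tcp_pos: [0.56, 0.0412, 0.3224]
tool_rot: [179.8, -0.0, 89.2]
force: [-0.4, -0.2, -3.7]
finger_gap: 0.0553
grasp_force: 30.0
```

>>> {"fn": "send_rows", "kwargs": {"commands": [0.2,0,1,0,0,0,0,0.2,-0.5,3.5,0,0,0,0,0.2,-1,7,0,0,0,0,0.2,-1.5,10.5,0,0,0,0,0.2,-2,14,0,0,0,0,0.2,-2.5,17.5,0,0,0,0,0.2,-3,21,0,0,0,0,0.2,-3.5,23,0,0,0,0]}}

```text
time: 7.4
tcp_pos: [0.5232, 0.2752, 0.3147]
tool_rot: [-179.7, 0.0, 89.4]
force: [0.0, -0.1, -3.8]
finger_gap: 0.0553
grasp_force: 30.0
```

>>> {"fn": "send_rows", "kwargs": {"commands": [0.2,-0.5,2,0,0,0,0,0.2,-0.8,3.5,0,0,0,0,0.2,-1,4.5,-2,0,0,0,0.2,-1,4.5,-5,0,0,0,0.2,-1,4.5,-8,0,0,0,0.2,-1,4.5,-10,0,0,0,0.2,-1,4.5,-10,0,0,0,0.2,-1,4.5,-10,0,0,0]}}

```text
time: 8.07
tcp_pos: [0.5138, 0.3158, 0.2156]
tool_rot: [-179.7, 0.1, 89.2]
force: [-0.8, 0.8, -3.0]
finger_gap: 0.0549
grasp_force: 30.0
```

>>> {"fn": "send_rows", "kwargs": {"commands": [0.2,0,0,-2,0,0,0,0.2,0,0,-4.5,0,0,0,0.2,0,0,-7,0,0,0,0.2,0,0,-8.5,0,0,0,0.2,0,0,-9.3,0,0,0,0.2,0,0,-9.5,0,0,0,0.2,0,0,-9.5,0,0,0,0.2,0,0,-9.5,0,0,0]}}

```text
time: 8.73
tcp_pos: [0.5157, 0.3166, 0.1256]
tool_rot: [179.8, -0.1, 89.2]
force: [-0.2, 0.7, -2.9]
finger_gap: 0.0552
grasp_force: 30.0
```

>>> {"fn": "send_rows", "kwargs": {"commands": [0.2,0,0,-0.1,0,0,0,0.2,0,0,-0.2,0,0,0,0.2,0,0,-0.3,0,0,0,0.2,0,0,-0.4,0,0,0,0.2,0,0,-0.4,0,0,0,0.2,0,0,-0.4,0,0,0]}}

```text
time: 9.23
tcp_pos: [0.5148, 0.3161, 0.1191]
tool_rot: [-180.0, 0.0, 89.2]
force: [0.9, 1.6, -3.9]
finger_gap: 0.0549
grasp_force: 30.0
```

>>> {"fn": "send_rows", "kwargs": {"commands": [0.2,0,0,-0.1,0,0,0,0.2,0,0,-0.2,0,0,0,0.2,0,0,-0.3,0,0,0,0.2,0,0,-0.4,0,0,0,0.2,0,0,-0.5,0,0,0,0.2,0,0,-0.6,0,0,0,0.2,0,0,-0.6,0,0,0,0.2,0,0,-0.6,0,0,0]}}

```text
time: 9.9
tcp_pos: [0.5148, 0.3161, 0.1131]
tool_rot: [-180.0, 0.0, 89.2]
force: [-0.0, 0.4, -3.2]
finger_gap: 0.0552
grasp_force: 30.0
```

>>> {"fn": "send_rows", "kwargs": {"commands": [0.2,0,0,-0.1,0,0,0,0.2,0,0,-0.1,0,0,0,0.2,0,0,-0.2,0,0,0,0.2,0,0,-0.2,0,0,0]}}

```text
time: 10.23
tcp_pos: [0.515, 0.3164, 0.1128]
tool_rot: [179.9, -0.1, 89.2]
force: [-1.6, -1.2, 4.2]
finger_gap: 0.0553
grasp_force: 30.0
```

>>> {"fn": "send_rows", "kwargs": {"commands": [0.65,0,0,0,0,0,0,0.7,0,0,0,0,0,0,0.8,0,0,0,0,0,0,1,0,0,0,0,0,0,1,0,0,0,0,0,0,1,0,0,2,0,0,0,1,0,0,5,0,0,0,1,0,0,9,0,0,0]}}

```text
time: 10.9
tcp_pos: [0.5135, 0.3154, 0.1984]
tool_rot: [-179.7, 0.2, 89.2]
force: [0.3, 0.4, 0.4]
finger_gap: 0.088
grasp_force: 0.0
```

>>> {"fn": "send_rows", "kwargs": {"commands": [1,0,0,4,0,0,0,1,0,0,8,0,0,0,1,0.5,-3,11,0,0,0,1,1,-7,11,0,0,0,1,1.5,-11,11,0,0,0,1,2,-15,11,0,0,0,1,2.5,-19,11,0,0,0,1,3,-23,11,0,0,0]}}

```text
time: 11.57
tcp_pos: [0.5448, 0.0844, 0.3113]
tool_rot: [180.0, 0.0, 89.2]
force: [0.5, 0.6, -0.0]
finger_gap: 0.0879
grasp_force: 0.0
```

>>> {"fn": "send_rows", "kwargs": {"commands": [1,0.5,-4,0,0,0,0,1,1,-8,0,0,0,0,1,1.5,-11,0,0,0,0,1,1.7,-12,0,0,0,0,1,1.7,-12.3,-3,0,0,0,1,1.7,-12.3,-6,0,0,0,1,1.7,-12.3,-8,0,0,0,1,1.7,-12.3,-8,0,0,0]}}

```text
time: 12.23
tcp_pos: [0.5601, -0.0362, 0.2254]
tool_rot: [-179.5, -0.1, 89.2]
force: [-1.2, 0.0, 0.3]
finger_gap: 0.0877
grasp_force: 0.0
```

Run:
```python
from h import *
s=manip.read_state(); print(s["time"],s["tcp_pos"],s["tool_rot"])
for n in ("top","side"):
  p=cams.camera(n);cv2.imwrite(f"pics/{n}1.png",p["color"])
  P=pts(p,np.ones((480,640),bool))
  Q=P[np.all((P>[.47,.27,.146])&(P<[.57,.37,.17]),1)]; print(len(Q),((np.percentile(Q,1,0)+np.percentile(Q,99,0))/2).round(4),P[np.all((P>[.47,.27,.1])&(P<[.57,.37,.25]),1)][:,2].max())
```

```text
12.2333 [ 0.56014892 -0.03618279  0.22543761] [-1.79499717e+02 -7.44471605e-02  8.92068930e+01]
731 [0.5154 0.3153 0.1582] 0.18637724278177528
438 [0.5144 0.3101 0.1578] 0.18642152680879728
```

>>> {"fn": "send_rows", "kwargs": {"commands": [1,0,0,-2,0,0,0,1,0,0,-5,0,0,0,1,0,0,-8,0,0,0,1,0,0,-10,0,0,0,1,0,0,-10.7,0,0,0,1,0,0,-10.7,0,0,0,0.6,0,0,-10.7,0,0,0,0.5,0,0,-10.7,0,0,0]}}

```text
time: 13.0
tcp_pos: [0.5632, -0.0369, 0.1274]
tool_rot: [179.7, 0.0, 89.2]
force: [0.5, 0.1, 0.3]
finger_gap: 0.078
grasp_force: 0.0
```

>>> {"fn": "send_rows", "kwargs": {"commands": [0.4,0,0,0,0,0,0,0.3,0,0,0,0,0,0,0.2,0,0,0,0,0,0,0.1,0,0,0,0,0,0,0.1,0,0,0,0,0,0,0.1,0,0,0,0,0,0,0.1,0,0,0,0,0,0,0.1,0,0,0,0,0,0]}}

```text
time: 13.67
tcp_pos: [0.5618, -0.0369, 0.1243]
tool_rot: [-180.0, 0.0, 89.2]
force: [-0.3, -0.7, 0.4]
finger_gap: 0.0381
grasp_force: 29.7
```

>>> {"fn": "send_rows", "kwargs": {"commands": [0.1,0,0,0.5,0,0,0,0.1,0,0,2,0,0,0,0.1,0,0,5,0,0,0,0.1,0,0,8.5,0,0,0,0.1,0,0,12,0,0,0,0.1,0,0,15.5,0,0,0,0.1,0,0,18.5,0,0,0,0.1,0,0,20,0,0,0]}}

```text
time: 14.33
tcp_pos: [0.562, -0.0368, 0.3288]
tool_rot: [179.7, 0.0, 89.2]
force: [0.4, 0.5, -2.5]
finger_gap: 0.0382
grasp_force: 29.7
```

>>> {"fn": "send_rows", "kwargs": {"commands": [0.1,-0.5,1,0,0,0,0,0.1,-2,3.5,0,0,0,0,0.1,-3.5,6.5,0,0,0,0,0.1,-5,10,0,0,0,0,0.1,-6.5,13.5,0,0,0,0,0.1,-8,17,0,0,0,0,0.1,-9.5,20.5,0,0,0,0,0.1,-11,24,0,0,0,0]}}

```text
time: 15.0
tcp_pos: [0.4499, 0.2049, 0.322]
tool_rot: [-179.8, 0.0, 89.2]
force: [0.9, -0.1, -4.0]
finger_gap: 0.0378
grasp_force: 30.0
```

>>> {"fn": "send_rows", "kwargs": {"commands": [0.1,-1,3,0,0,0,0,0.1,-2,6,0,0,0,0,0.1,-3,9,0,0,0,0,0.1,-3.5,11,0,0,0,0,0.1,-3.7,11.7,-2,0,0,0,0.1,-3.7,11.7,-4,0,0,0,0.1,-3.7,11.7,-5,0,0,0,0.1,-3.7,11.7,-5,0,0,0]}}

```text
time: 15.67
tcp_pos: [0.4132, 0.3197, 0.2693]
tool_rot: [-179.6, 0.3, 89.2]
force: [-0.1, -0.7, -4.1]
finger_gap: 0.0379
grasp_force: 30.0
```

>>> {"fn": "send_rows", "kwargs": {"commands": [0.1,0,0,-2,0,0,0,0.1,0,0,-5,0,0,0,0.1,0,0,-8,0,0,0,0.1,0,0,-11,0,0,0,0.1,0,0,-13,0,0,0,0.1,0,0,-14,0,0,0,0.1,0,0,-14,0,0,0,0.1,0,0,-14,0,0,0]}}

```text
time: 16.33
tcp_pos: [0.415, 0.32, 0.1352]
tool_rot: [180.0, -0.0, 89.2]
force: [0.1, 0.7, -2.8]
finger_gap: 0.0378
grasp_force: 30.0
```

>>> {"fn": "send_rows", "kwargs": {"commands": [0.1,0,0,-0.1,0,0,0,0.1,0,0,-0.2,0,0,0,0.1,0,0,-0.3,0,0,0,0.1,0,0,-0.4,0,0,0,0.1,0,0,-0.5,0,0,0,0.1,0,0,-0.6,0,0,0,0.1,0,0,-0.6,0,0,0,0.1,0,0,-0.6,0,0,0]}}

```text
time: 17.0
tcp_pos: [0.4148, 0.3201, 0.1281]
tool_rot: [-180.0, 0.0, 89.2]
force: [0.3, 0.1, -3.0]
finger_gap: 0.0379
grasp_force: 30.0
```

>>> {"fn": "send_rows", "kwargs": {"commands": [0.1,0,0,-0.2,0,0,0,0.1,0,0,-0.4,0,0,0,0.1,0,0,-0.6,0,0,0,0.1,0,0,-0.7,0,0,0,0.1,0,0,-0.8,0,0,0,0.1,0,0,-0.9,0,0,0,0.1,0,0,-0.9,0,0,0,0.1,0,0,-0.9,0,0,0]}}

```text
time: 17.67
tcp_pos: [0.4148, 0.3201, 0.1192]
tool_rot: [-180.0, 0.0, 89.2]
force: [-0.5, -0.3, -3.6]
finger_gap: 0.0381
grasp_force: 30.0
```

>>> {"fn": "send_rows", "kwargs": {"commands": [0.1,0,0,-0.1,0,0,0,0.1,0,0,-0.1,0,0,0,0.1,0,0,-0.1,0,0,0]}}

```text
time: 17.92
tcp_pos: [0.415, 0.3202, 0.1184]
tool_rot: [180.0, -0.0, 89.2]
force: [0.2, 0.3, -2.7]
finger_gap: 0.0378
grasp_force: 30.0
```

>>> {"fn": "send_rows", "kwargs": {"commands": [0.1,0,0,-0.1,0,0,0,0.1,0,0,-0.1,0,0,0,0.1,0,0,-0.1,0,0,0]}}

```text
time: 18.17
tcp_pos: [0.415, 0.3203, 0.1184]
tool_rot: [179.9, -0.0, 89.2]
force: [-1.7, -1.2, 5.9]
finger_gap: 0.0378
grasp_force: 30.0
```

>>> {"fn": "send_rows", "kwargs": {"commands": [0.5,0,0,0,0,0,0,0.6,0,0,0,0,0,0,0.8,0,0,0,0,0,0,0.9,0,0,0,0,0,0,0.9,0,0,0,0,0,0,0.9,0,0,2,0,0,0,0.9,0,0,5,0,0,0,0.9,0,0,9,0,0,0]}}

```text
time: 18.83
tcp_pos: [0.4136, 0.3193, 0.2048]
tool_rot: [-179.7, 0.2, 89.2]
force: [0.3, 0.8, 0.7]
finger_gap: 0.0788
grasp_force: 0.0
```

```bash
cat > see.py <<'E'
from h import *
s=manip.read_state(); print(s["time"],s["tcp_pos"].round(4),np.round(s["tool_rot"],1))
def mid(Q): return len(Q),((np.percentile(Q,1,0)+np.percentile(Q,99,0))/2).round(4)
def P_top(name="top",f=None):
    p=cams.camera(name)
    if f: cv2.imwrite(f,p["color"])
    return p,pts(p,np.ones((480,640),bool))
def box(P,x0,x1,y0,y1,z0,z1): return P[np.all((P>[x0,y0,z0])&(P<[x1,y1,z1]),1)]
E
python3 - <<'E'
from see import *
p,P=P_top("top","pics/top2.png")
print("jar",mid(box(P,.575,.64,-.035,.04,.05,.062)),cv2.minEnclosingCircle((box(P,.575,.64,-.035,.04,.05,.062)[:,:2]*1000).astype(np.float32)))
print("sq",mid(box(P,.575,.638,.04,.11,.043,.05)))
print("amber",mid(box(P,.52,.61,.07,.16,.165,.19)))
print("jar->",[ (r["conf"],r["xy"]) for r in cams.regions_of(p,"jar")])
E
```

```text
18.8333 [0.4136 0.3193 0.2048] [-179.7    0.2   89.2]
jar (613, array([0.6035, 0.003 , 0.0551])) ((603.3966064453125, 3.0498504638671875), 24.86237907409668)
sq (484, array([0.6048, 0.0775, 0.0458]))
amber (337, array([0.5626, 0.1169, 0.1746]))
jar-> [(0.79, [312.5, 219.5])]
```

View pics/top2.png

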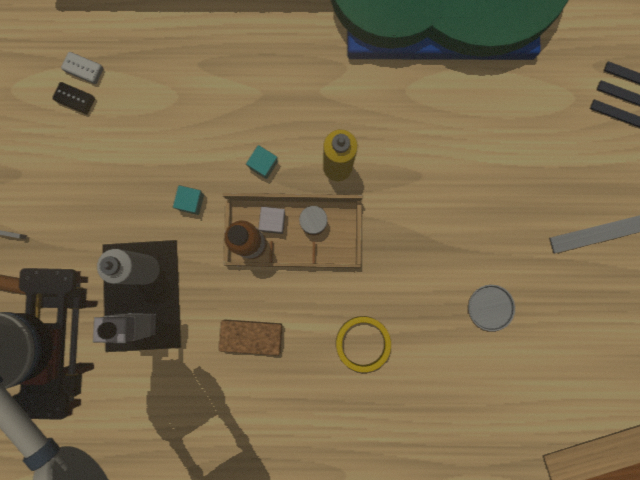

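Glue bottle at (115,265) and solvent tin at (107,330) both stand on the mat, and the jar at (313,220) is now clear. I'll grip it with the fingers turned 25°, which keeps the gripper body off the amber bottle.

>>> {"fn": "send_rows", "kwargs": {"commands": [0.75,0,0,4,0,0,0,0.75,0,0,8,0,0,0,0.75,2,-3,10,0,0,1,0.75,4,-6.5,10,0,0,2,0.75,6,-10,10,0,0,3,0.75,8,-13.5,10,0,0,4,0.75,10,-17,10,0,0,5,0.75,12,-20.5,10,0,0,6]}}

```text
time: 19.6
tcp_pos: [0.5356, 0.1134, 0.307]
tool_rot: [180.0, 0.0, 119.5]
force: [0.6, 0.6, 0.3]
finger_gap: 0.0657
grasp_force: 0.0
```

>>> {"fn": "send_rows", "kwargs": {"commands": [0.75,2,-3.5,0,0,0,1,0.75,4,-7,0,0,0,2,0.75,6,-9.5,0,0,0,3,0.75,7,-11,0,0,0,4,0.75,7,-11,0,0,0,5,0.75,7,-11,0,0,0,6,0.75,7,-11,0,0,0,7,0.75,7,-11,0,0,0,7]}}

```text
time: 20.27
tcp_pos: [0.605, 0.0048, 0.3066]
tool_rot: [-180.0, -0.0, 154.3]
force: [-0.0, -0.7, -0.1]
finger_gap: 0.0659
grasp_force: 0.0
```

>>> {"fn": "send_rows", "kwargs": {"commands": [0.75,-0.15,-0.2,-2,0,0,0,0.75,-0.15,-0.2,-5,0,0,0,0.75,-0.15,-0.2,-8.5,0,0,0,0.75,-0.15,-0.2,-12,0,0,0,0.75,-0.15,-0.2,-15,0,0,0,0.75,-0.15,-0.2,-17.5,0,0,0,0.75,-0.15,-0.2,-19.5,0,0,0,0.75,-0.15,-0.2,-20.5,0,0,0]}}

```text
time: 20.93
tcp_pos: [0.6017, 0.0034, 0.0982]
tool_rot: [-179.9, -0.3, 154.1]
force: [-0.2, 0.0, 0.3]
finger_gap: 0.0661
grasp_force: 0.0
```

>>> {"fn": "send_rows", "kwargs": {"commands": [0.75,0,0,0,0,0,0,0.75,0,0,0,0,0,0]}}

```text
time: 21.1
tcp_pos: [0.6034, 0.0032, 0.1026]
tool_rot: [-180.0, -0.0, 154.1]
force: [-1.2, 0.7, 0.8]
finger_gap: 0.0658
grasp_force: 0.0
```

>>> {"fn": "send_rows", "kwargs": {"commands": [0.75,0,0,-2,0,0,0,0.75,0,0,-4,0,0,0,0.75,0,0,-6,0,0,0,0.75,0,0,-7.2,0,0,0,0.75,0,0,-7.2,0,0,0,0.65,0,0,-7.2,0,0,0,0.6,0,0,-7.2,0,0,0,0.5,0,0,-7.2,0,0,0]}}

```text
time: 21.77
tcp_pos: [0.6045, 0.0029, 0.0326]
tool_rot: [179.9, 0.2, 154.2]
force: [-0.1, -1.3, 1.9]
finger_gap: 0.0491
grasp_force: 8.3
```

>>> {"fn": "send_rows", "kwargs": {"commands": [0.4,0,0,0,0,0,0,0.3,0,0,0,0,0,0,0.3,0,0,0,0,0,0,0.3,0,0,0,0,0,0]}}

```text
time: 22.1
tcp_pos: [0.6046, 0.003, 0.0325]
tool_rot: [179.9, 0.2, 154.2]
force: [-0.8, -0.4, 5.7]
finger_gap: 0.0487
grasp_force: 30.0
```

>>> {"fn": "send_rows", "kwargs": {"commands": [0.3,0,0,0.5,0,0,0,0.3,0,0,2,0,0,0,0.3,0,0,4.5,0,0,0,0.3,0,0,7.5,0,0,0,0.3,0,0,10.5,0,0,0,0.3,0,0,13,0,0,0,0.3,0,0,14,0,0,0,0.3,0,0,14,0,0,0]}}

```text
time: 22.77
tcp_pos: [0.6046, 0.0032, 0.1736]
tool_rot: [179.9, 0.3, 154.2]
force: [-0.1, -0.1, -0.2]
finger_gap: 0.0484
grasp_force: 30.0
```

>>> {"fn": "send_rows", "kwargs": {"commands": [0.3,-0.5,-1,0,0,0,0,0.3,-2,-4,0,0,0,0,0.3,-3.5,-7,0,0,0,0,0.3,-5,-10.5,0,0,0,0,0.3,-6.5,-14,0,0,0,0,0.3,-8,-17.5,0,0,0,0,0.3,-9.5,-21,0,0,0,0,0.3,-11,-24,0,0,0,0]}}

```text
time: 23.43
tcp_pos: [0.4906, -0.2388, 0.1668]
tool_rot: [-180.0, -0.3, 154.1]
force: [0.9, -0.2, -1.1]
finger_gap: 0.0488
grasp_force: 30.0
```

>>> {"fn": "send_rows", "kwargs": {"commands": [0.3,-1.5,-3,0,0,0,0,0.3,-3,-6,0,0,0,0,0.3,-4,-8,0,0,0,0,0.3,-4.5,-8.8,0,0,0,0,0.3,-4.5,-8.8,-2,0,0,0,0.3,-4.5,-8.8,-5,0,0,0,0.3,-4.5,-8.8,-7,0,0,0,0.3,-4.5,-8.8,-7,0,0,0]}}

```text
time: 24.1
tcp_pos: [0.4452, -0.3222, 0.0925]
tool_rot: [179.8, -0.7, 154.2]
force: [-1.2, 0.4, -2.7]
finger_gap: 0.0481
grasp_force: 30.0
```

>>> {"fn": "send_rows", "kwargs": {"commands": [0.3,0,0,0,0,0,0,0.3,0,0,0,0,0,0,0.3,0,0,0,0,0,0]}}

```text
time: 24.35
tcp_pos: [0.449, -0.3251, 0.102]
tool_rot: [-180.0, 0.1, 154.2]
force: [-0.3, -0.4, -1.0]
finger_gap: 0.0482
grasp_force: 30.0
```

>>> {"fn": "send_rows", "kwargs": {"commands": [0.3,0,0,-1.5,0,0,0,0.3,0,0,-3,0,0,0,0.3,0,0,-4.5,0,0,0,0.3,0,0,-5.7,0,0,0,0.3,0,0,-6.5,0,0,0,0.3,0,0,-6.9,0,0,0,0.3,0,0,-6.9,0,0,0,0.3,0,0,-6.9,0,0,0]}}

```text
time: 25.02
tcp_pos: [0.4486, -0.3251, 0.0319]
tool_rot: [-180.0, 0.0, 154.2]
force: [0.5, -0.4, -1.6]
finger_gap: 0.0485
grasp_force: 30.0
```

>>> {"fn": "send_rows", "kwargs": {"commands": [0.3,0,0,-0.1,0,0,0,0.3,0,0,-0.2,0,0,0,0.3,0,0,-0.3,0,0,0,0.3,0,0,-0.4,0,0,0,0.3,0,0,-0.5,0,0,0,0.3,0,0,-0.5,0,0,0,0.3,0,0,-0.5,0,0,0]}}

```text
time: 25.6
tcp_pos: [0.4483, -0.3248, 0.0262]
tool_rot: [180.0, -0.0, 154.2]
force: [-0.2, -1.0, -0.8]
finger_gap: 0.0484
grasp_force: 30.0
```

>>> {"fn": "send_rows", "kwargs": {"commands": [0.3,0,0,-0.1,0,0,0,0.3,0,0,-0.1,0,0,0,0.3,0,0,-0.1,0,0,0]}}

```text
time: 25.85
tcp_pos: [0.4484, -0.325, 0.0256]
tool_rot: [-180.0, 0.0, 154.2]
force: [-1.8, 0.7, 1.3]
finger_gap: 0.0484
grasp_force: 30.0
```

>>> {"fn": "send_rows", "kwargs": {"commands": [0.58,0,0,0,0,0,0,0.65,0,0,0,0,0,0,0.75,0,0,0,0,0,0,0.85,0,0,0,0,0,0,0.85,0,0,0,0,0,0,0.85,0,0,2,0,0,0,0.85,0,0,5,0,0,0,0.85,0,0,9,0,0,0]}}

```text
time: 26.52
tcp_pos: [0.4468, -0.3236, 0.1127]
tool_rot: [179.9, -0.4, 154.2]
force: [1.1, -0.8, 0.5]
finger_gap: 0.0747
grasp_force: 0.0
```

>>> {"fn": "send_rows", "kwargs": {"commands": [1,0,0,4,0,0,0,1,0,0,8,0,0,0,1,0,1,12,0,0,0,1,0,4,15,0,0,-1,1,0,8,18,0,0,-2,1,0,12,18,0,0,-3,1,0,16,18,0,0,-4,1,0,20,18,0,0,-5]}}

```text
time: 27.18
tcp_pos: [0.4482, -0.126, 0.2964]
tool_rot: [179.9, 0.1, 128.9]
force: [-0.3, -0.2, 0.1]
finger_gap: 0.0876
grasp_force: 0.0
```

Run:
```python
from see import *
p,P=P_top("top","pics/top3.png")
Q=box(P,.40,.50,-.37,-.28,.035,.06);print("jar",mid(Q),cv2.minEnclosingCircle((Q[:,:2]*1000).astype(np.float32)))
Q=box(P,.39,.51,-.38,-.27,.006,.02);print("dish",mid(Q))
print("glue",mid(box(P,.47,.57,.27,.37,.146,.17)))
Q=box(P,.37,.46,.27,.37,.14,.165);print("tin",mid(Q),cv2.minAreaRect((Q[:,:2]*1000).astype(np.float32)))
print("sq",mid(box(P,.575,.638,.04,.11,.043,.05)))
print("amber",mid(box(P,.52,.61,.07,.16,.165,.19)))
```

```text
27.1833 [ 0.4482 -0.126   0.2964] [1.799e+02 1.000e-01 1.289e+02]Traceback (most recent call last):
  File "<stdin>", line 3, in <module>
  File "see.py", line 3, in mid
    def mid(Q): return len(Q),((np.percentile(Q,1,0)+np.percentile(Q,99,0))/2).round(4)
                                ~~~~~~~~~~~~~^^^^^^^
    return _quantile_unchecked(
        a, q, axis, out, overwrite_input, method, keepdims, weights)
    return _ureduce(a,
                    func=_quantile_ureduce_func,
    ...<5 lines>...
                    overwrite_input=overwrite_input,
                    method=method)
    r = func(a, **kwargs)
    result = _quantile(arr,
                       quantiles=q,
    ...<2 lines>...
                       out=out,
                       weights=wgt)
    slices_having_nans = np.isnan(arr[-1, ...])
                                  ~~~^^^^^^^^^
IndexError: index -1 is out of bounds for axis 0 with size 0
```

View pics/top3.png

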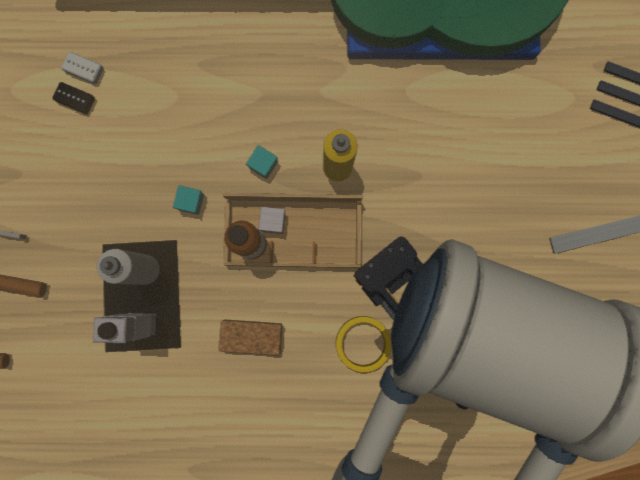

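The arm hides the dish; glue (115,265) and tin (107,330) stand undisturbed on the mat, and amber (243,237) and the square tin (272,220) are in place. I'll move toward the mat and check the jar from there.

>>> {"fn": "send_rows", "kwargs": {"commands": [1,0,3,1,0,0,-1,1,0,6.5,1,0,0,-2,1,0,10,1,0,0,-3,1,0,13.5,1,0,0,-4,1,0,17,1,0,0,-5,1,0,20.5,1,0,0,-6,1,0,24,1,0,0,-7,1,0,27.5,1,0,0,-8]}}

```text
time: 27.9
tcp_pos: [0.4481, 0.1492, 0.3054]
tool_rot: [180.0, -0.0, 89.0]
force: [-0.0, -0.4, 0.5]
finger_gap: 0.0873
grasp_force: 0.0
```

>>> {"fn": "send_rows", "kwargs": {"commands": [1,-1,4,0,0,0,0,1,-2,8,0,0,0,0,1,-3,12,0,0,0,0,1,-3.3,15,0,0,0,0,1,-3.3,17,0,0,0,0,1,-3.3,17,-3,0,0,0,1,-3.3,17,-6,0,0,0,1,-3.3,17,-7,0,0,0]}}

```text
time: 28.57
tcp_pos: [0.4143, 0.3174, 0.2303]
tool_rot: [-179.7, 0.2, 89.3]
force: [-0.1, -0.5, -0.6]
finger_gap: 0.0878
grasp_force: 0.0
```

```bash
sed -i 's/^def mid(Q):/def mid(Q):\n    if len(Q)==0: return 0\n   /' see.py
cat > chk.py <<'E'
from see import *
p,P=P_top()
Q=box(P,.40,.50,-.37,-.28,.035,.06);print("jar",mid(Q),cv2.minEnclosingCircle((Q[:,:2]*1000).astype(np.float32)) if len(Q) else 0)
print("dish",mid(box(P,.39,.51,-.38,-.27,.006,.02)))
print("mat: glue",mid(box(P,.47,.57,.27,.37,.146,.17)))
Q=box(P,.37,.46,.27,.37,.14,.165);print("tin",mid(Q),cv2.minAreaRect((Q[:,:2]*1000).astype(np.float32)) if len(Q) else 0)
print("sq",mid(box(P,.575,.638,.04,.11,.043,.05)))
print("amber",mid(box(P,.52,.61,.07,.16,.165,.19)))
print("caddy glue",mid(box(P,.52,.61,0,.08,.15,.173)))
Q=box(P,.52,.61,-.072,-.002,.14,.169);print("caddy tin",mid(box(P,.52,.61,-.077,.003,.155,.19)),cv2.minAreaRect((Q[:,:2]*1000).astype(np.float32)) if len(Q) else 0)
E
python3 chk.py
```

```text
28.5667 [0.4143 0.3174 0.2303] [-179.7    0.2   89.3]
jar (677, array([ 0.4477, -0.3229,  0.0444])) ((447.4852600097656, -323.022705078125), 25.335697174072266)
dish (316, array([ 0.4481, -0.3245,  0.0124]))
mat: glue (738, array([0.5154, 0.3155, 0.1584]))
tin (650, array([0.4151, 0.3177, 0.152 ])) ((415.08343505859375, 318.02984619140625), (39.026493072509766, 52.223506927490234), 0.0787021666765213)
sq (481, array([0.6047, 0.0776, 0.0459]))
amber (338, array([0.5624, 0.1166, 0.1745]))
caddy glue 0
caddy tin 0 0
```

Jar stands within 2 mm of the dish centre. Now I'll grasp the tin again.

>>> {"fn": "send_rows", "kwargs": {"commands": [1,0,0.2,-2,0,0,0,1,0,0.2,-4.5,0,0,0,1,0,0.2,-7,0,0,0,1,0,0.2,-8,0,0,0,1,0,0.2,-8,0,0,0,1,0,0.2,-8,0,0,0]}}

```text
time: 29.12
tcp_pos: [0.4157, 0.3195, 0.1566]
tool_rot: [180.0, -0.0, 89.2]
force: [-0.7, 0.6, 0.7]
finger_gap: 0.0881
grasp_force: 0.0
```

>>> {"fn": "send_rows", "kwargs": {"commands": [1,-0.1,0.1,-1.5,0,0,0,1,-0.1,0.1,-3,0,0,0,1,-0.1,0.1,-3.8,0,0,0,1,-0.1,0.1,-3.8,0,0,0,1,-0.1,0.1,-3.8,0,0,0,0.7,-0.1,0.1,-3.8,0,0,0,0.5,-0.1,0.1,-3.8,0,0,0,0.4,-0.1,0.1,-3.8,0,0,0]}}

```text
time: 29.78
tcp_pos: [0.4147, 0.3209, 0.1183]
tool_rot: [179.9, -0.1, 89.2]
force: [-0.2, 0.1, 0.2]
finger_gap: 0.0715
grasp_force: 0.0
```

>>> {"fn": "send_rows", "kwargs": {"commands": [0.3,0,0,0,0,0,0,0.2,0,0,0,0,0,0,0.1,0,0,0,0,0,0,0.1,0,0,0,0,0,0,0.1,0,0,0,0,0,0,0.1,0,0,0,0,0,0]}}

```text
time: 30.28
tcp_pos: [0.4144, 0.3206, 0.1172]
tool_rot: [180.0, 0.0, 89.2]
force: [-0.2, 0.5, -0.8]
finger_gap: 0.0383
grasp_force: 30.0
```

>>> {"fn": "send_rows", "kwargs": {"commands": [0.1,0,0,0.5,0,0,0,0.1,0,0,2,0,0,0,0.1,0,0,5,0,0,0,0.1,0,0,8.5,0,0,0,0.1,0,0,12,0,0,0,0.1,0,0,15.5,0,0,0,0.1,0,0,18.5,0,0,0,0.1,0,0,20,0,0,0]}}

```text
time: 30.95
tcp_pos: [0.4145, 0.3207, 0.3217]
tool_rot: [179.8, -0.2, 89.2]
force: [-0.3, -0.6, -2.8]
finger_gap: 0.0374
grasp_force: 30.0
```

>>> {"fn": "send_rows", "kwargs": {"commands": [0.1,0.5,-1,0.5,0,0,0,0.1,1.5,-3.5,0.5,0,0,0,0.1,3,-7,0.5,0,0,0,0.1,4.5,-10.5,0.5,0,0,0,0.1,6,-14,0.5,0,0,0,0.1,7.5,-17.5,0.5,0,0,0,0.1,9,-21,0.5,0,0,0,0.1,10.5,-24.5,0.5,0,0,0]}}

```text
time: 31.62
tcp_pos: [0.5193, 0.073, 0.3204]
tool_rot: [-179.8, 0.0, 89.2]
force: [1.0, 0.6, -3.7]
finger_gap: 0.0377
grasp_force: 30.0
```

>>> {"fn": "send_rows", "kwargs": {"commands": [0.1,1,-3,0,0,0,0,0.1,2,-6,0,0,0,0,0.1,3,-8.5,0,0,0,0,0.1,3.8,-10.3,0,0,0,0,0.1,4.1,-11,0,0,0,0,0.1,4.1,-11,0,0,0,0,0.1,4.1,-11,0,0,0,0,0.1,4.1,-11,0,0,0,0]}}

```text
time: 32.28
tcp_pos: [0.5599, -0.0334, 0.322]
tool_rot: [-180.0, -0.0, 89.3]
force: [0.6, -0.3, -2.6]
finger_gap: 0.0379
grasp_force: 30.0
```

>>> {"fn": "send_rows", "kwargs": {"commands": [0.1,0.1,-0.3,-1,0,0,0,0.1,0.1,-0.3,-3.5,0,0,0,0.1,0.1,-0.3,-6.5,0,0,0,0.1,0.1,-0.3,-9.5,0,0,0,0.1,0.1,-0.3,-12.5,0,0,0,0.1,0.1,-0.3,-15,0,0,0,0.1,0.1,-0.3,-16.5,0,0,0,0.1,0.1,-0.3,-17,0,0,0]}}

```text
time: 32.95
tcp_pos: [0.5593, -0.0362, 0.1477]
tool_rot: [-179.6, -0.0, 89.3]
force: [-1.0, 0.2, -3.4]
finger_gap: 0.0378
grasp_force: 30.0
```

>>> {"fn": "send_rows", "kwargs": {"commands": [0.1,0,0,0,0,0,0,0.1,0,0,-0.5,0,0,0,0.1,0,0,-0.9,0,0,0,0.1,0,0,-1.2,0,0,0,0.1,0,0,-1.4,0,0,0,0.1,0,0,-1.5,0,0,0,0.1,0,0,-1.5,0,0,0,0.1,0,0,-1.5,0,0,0]}}

```text
time: 33.62
tcp_pos: [0.5614, -0.0375, 0.1374]
tool_rot: [180.0, 0.0, 89.2]
force: [-0.5, -0.0, -3.2]
finger_gap: 0.0378
grasp_force: 30.0
```

>>> {"fn": "send_rows", "kwargs": {"commands": [0.1,-0.05,0.1,-0.3,0,0,0,0.1,-0.05,0.1,-0.6,0,0,0,0.1,-0.05,0.1,-0.9,0,0,0,0.1,-0.05,0.1,-1.1,0,0,0,0.1,-0.05,0.1,-1.2,0,0,0,0.1,-0.05,0.1,-1.3,0,0,0,0.1,-0.05,0.1,-1.3,0,0,0,0.1,-0.05,0.1,-1.3,0,0,0]}}

```text
time: 34.28
tcp_pos: [0.5608, -0.0364, 0.1242]
tool_rot: [180.0, 0.0, 89.2]
force: [-0.3, -0.2, -3.1]
finger_gap: 0.0376
grasp_force: 30.0
```

>>> {"fn": "send_rows", "kwargs": {"commands": [0.1,0,0,-0.1,0,0,0,0.1,0,0,-0.1,0,0,0,0.1,0,0,-0.1,0,0,0]}}

```text
time: 34.53
tcp_pos: [0.5609, -0.0364, 0.1233]
tool_rot: [180.0, 0.0, 89.2]
force: [0.8, 0.3, -3.4]
finger_gap: 0.0383
grasp_force: 30.0
```

>>> {"fn": "send_rows", "kwargs": {"commands": [0.1,0,0,-0.1,0,0,0,0.1,0,0,-0.1,0,0,0,0.1,0,0,-0.1,0,0,0]}}

```text
time: 34.78
tcp_pos: [0.561, -0.0363, 0.1232]
tool_rot: [179.9, -0.0, 89.2]
force: [-1.0, 0.8, 3.1]
finger_gap: 0.0382
grasp_force: 30.0
```

>>> {"fn": "send_rows", "kwargs": {"commands": [0.5,0,0,0,0,0,0,0.6,0,0,0,0,0,0,0.8,0,0,0,0,0,0,1,0,0,0,0,0,0,1,0,0,0,0,0,0,1,0,0,2,0,0,0,1,0,0,5,0,0,0,1,0,0,9,0,0,0]}}

```text
time: 35.45
tcp_pos: [0.5594, -0.0363, 0.2097]
tool_rot: [-179.6, -0.0, 89.2]
force: [0.1, 0.5, 0.0]
finger_gap: 0.0861
grasp_force: 0.0
```

>>> {"fn": "send_rows", "kwargs": {"commands": [1,0,0,4,0,0,0,1,0,0,8,0,0,0,1,-0.5,3,10.5,0,0,0,1,-1,7,10.5,0,0,0,1,-1.5,11,10.5,0,0,0,1,-2,15,10.5,0,0,0,1,-2.5,19,10.5,0,0,0,1,-3,23,10.5,0,0,0]}}

```text
time: 36.12
tcp_pos: [0.5303, 0.1954, 0.3174]
tool_rot: [180.0, -0.0, 89.2]
force: [1.1, -0.7, -0.6]
finger_gap: 0.0881
grasp_force: 0.0
```

>>> {"fn": "send_rows", "kwargs": {"commands": [1,-0.5,4,0,0,0,0,1,-1,8,0,0,0,0,1,-1.3,11,0,0,0,0,1,-1.5,12.5,0,0,0,0,1,-1.5,12.5,-3,0,0,0,1,-1.5,12.5,-6,0,0,0,1,-1.5,12.5,-8,0,0,0,1,-1.5,12.5,-8,0,0,0]}}

```text
time: 36.78
tcp_pos: [0.5146, 0.3173, 0.2312]
tool_rot: [-179.6, 0.3, 89.2]
force: [0.1, -0.8, -0.8]
finger_gap: 0.0877
grasp_force: 0.0
```

```bash
python3 chk.py
```

```text
36.7833 [0.5146 0.3173 0.2312] [-179.6    0.3   89.2]
jar (679, array([ 0.4477, -0.323 ,  0.044 ])) ((448.0792541503906, -323.29449462890625), 25.40135383605957)
dish (331, array([ 0.4481, -0.3249,  0.0127]))
mat: glue (757, array([0.5154, 0.3152, 0.1582]))
tin 0 0
sq (482, array([0.6045, 0.0776, 0.0458]))
amber (337, array([0.5626, 0.1168, 0.1749]))
caddy glue 0
caddy tin (787, array([ 0.5615, -0.0381,  0.1672])) ((561.0384521484375, -38.12108612060547), (48.93903350830078, 39.40772247314453), 89.87992858886719)
```

Tin is back within about 1 mm. Next is the glue bottle.

>>> {"fn": "send_rows", "kwargs": {"commands": [1,0,0,-2,0,0,0,1,0,0,-4.5,0,0,0,1,0,0,-7,0,0,0,1,0,0,-8,0,0,0,1,0,0,-8,0,0,0,1,0,0,-8,0,0,0]}}

```text
time: 37.33
tcp_pos: [0.5164, 0.3185, 0.1589]
tool_rot: [179.9, -0.0, 89.2]
force: [-0.6, -0.3, 0.8]
finger_gap: 0.0878
grasp_force: 0.0
```

>>> {"fn": "send_rows", "kwargs": {"commands": [1,-0.1,-0.2,-1.5,0,0,0,1,-0.1,-0.2,-3,0,0,0,1,-0.1,-0.2,-4,0,0,0,1,-0.1,-0.2,-4.4,0,0,0,1,-0.1,-0.2,-4.4,0,0,0,0.7,-0.1,-0.2,-4.4,0,0,0,0.5,-0.1,-0.2,-4.4,0,0,0,0.3,-0.1,-0.2,-4.4,0,0,0]}}

```text
time: 38.0
tcp_pos: [0.5153, 0.3169, 0.1145]
tool_rot: [179.9, -0.1, 89.2]
force: [-0.3, 0.5, -0.0]
finger_gap: 0.0712
grasp_force: 0.0
```

>>> {"fn": "send_rows", "kwargs": {"commands": [0.2,0,0,0,0,0,0,0.2,0,0,0,0,0,0,0.2,0,0,0,0,0,0,0.2,0,0,0,0,0,0]}}

```text
time: 38.33
tcp_pos: [0.5149, 0.3167, 0.1137]
tool_rot: [180.0, -0.0, 89.2]
force: [-0.4, 0.6, 1.0]
finger_gap: 0.0556
grasp_force: 30.0
```

>>> {"fn": "send_rows", "kwargs": {"commands": [0.2,0,0,0.5,0,0,0,0.2,0,0,2,0,0,0,0.2,0,0,5,0,0,0,0.2,0,0,8.5,0,0,0,0.2,0,0,12,0,0,0,0.2,0,0,15.5,0,0,0,0.2,0,0,18.5,0,0,0,0.2,0,0,21,0,0,0]}}

```text
time: 39.0
tcp_pos: [0.5147, 0.3165, 0.3255]
tool_rot: [179.9, -0.0, 89.2]
force: [0.5, 0.3, -3.5]
finger_gap: 0.0554
grasp_force: 30.0
```

>>> {"fn": "send_rows", "kwargs": {"commands": [0.2,0,-1,0.5,0,0,0,0.2,0.5,-3.5,0.5,0,0,0,0.2,1,-7,0.5,0,0,0,0.2,1.5,-10.5,0.5,0,0,0,0.2,2,-14,0.5,0,0,0,0.2,2.5,-17.5,0.5,0,0,0,0.2,3,-20.5,0.5,0,0,0,0.2,3.5,-23,0.5,0,0,0]}}

```text
time: 39.67
tcp_pos: [0.5494, 0.0835, 0.3261]
tool_rot: [-179.8, 0.1, 89.1]
force: [0.5, -1.2, -3.0]
finger_gap: 0.055
grasp_force: 30.0
```

>>> {"fn": "send_rows", "kwargs": {"commands": [0.2,0.4,-1.5,0,0,0,0,0.2,0.8,-3,0,0,0,0,0.2,1,-4.2,0,0,0,0,0.2,1,-4.5,0,0,0,0,0.2,1,-4.5,0,0,0,0,0.2,1,-4.5,0,0,0,0]}}

```text
time: 40.17
tcp_pos: [0.5596, 0.042, 0.3277]
tool_rot: [-179.9, -0.0, 89.2]
force: [0.1, 0.4, -3.0]
finger_gap: 0.0551
grasp_force: 30.0
```

>>> {"fn": "send_rows", "kwargs": {"commands": [0.2,0,0,-1,0,0,0,0.2,0,0,-3.5,0,0,0,0.2,0,0,-6.5,0,0,0,0.2,0,0,-9.5,0,0,0,0.2,0,0,-12.5,0,0,0,0.2,0,0,-15,0,0,0,0.2,0,0,-17,0,0,0,0.2,0,0,-18,0,0,0]}}

```text
time: 40.83
tcp_pos: [0.5581, 0.0428, 0.1444]
tool_rot: [-179.7, -0.0, 89.3]
force: [0.2, -0.3, -4.0]
finger_gap: 0.0553
grasp_force: 30.0
```

>>> {"fn": "send_rows", "kwargs": {"commands": [0.2,0,0,0,0,0,0,0.2,0,0,-0.5,0,0,0,0.2,0,0,-0.9,0,0,0,0.2,0,0,-1.2,0,0,0,0.2,0,0,-1.4,0,0,0,0.2,0,0,-1.5,0,0,0,0.2,0,0,-1.5,0,0,0,0.2,0,0,-1.5,0,0,0]}}

```text
time: 41.5
tcp_pos: [0.56, 0.0416, 0.1335]
tool_rot: [180.0, -0.0, 89.2]
force: [0.1, -0.3, -3.6]
finger_gap: 0.055
grasp_force: 30.0
```

>>> {"fn": "send_rows", "kwargs": {"commands": [0.2,0,0,-0.3,0,0,0,0.2,0,0,-0.6,0,0,0,0.2,0,0,-0.9,0,0,0,0.2,0,0,-1.1,0,0,0,0.2,0,0,-1.2,0,0,0,0.2,0,0,-1.3,0,0,0,0.2,0,0,-1.3,0,0,0,0.2,0,0,-1.3,0,0,0]}}

```text
time: 42.17
tcp_pos: [0.5598, 0.0416, 0.1203]
tool_rot: [180.0, -0.0, 89.2]
force: [0.8, -0.3, -4.7]
finger_gap: 0.0552
grasp_force: 30.0
```

>>> {"fn": "send_rows", "kwargs": {"commands": [0.2,0,0,-0.1,0,0,0,0.2,0,0,-0.1,0,0,0,0.2,0,0,-0.1,0,0,0]}}

```text
time: 42.42
tcp_pos: [0.5601, 0.0416, 0.1197]
tool_rot: [180.0, 0.0, 89.2]
force: [-1.1, -0.5, -1.9]
finger_gap: 0.055
grasp_force: 30.0
```

>>> {"fn": "send_rows", "kwargs": {"commands": [0.2,0,0,-0.1,0,0,0,0.2,0,0,-0.1,0,0,0,0.2,0,0,-0.1,0,0,0]}}

```text
time: 42.67
tcp_pos: [0.5601, 0.0416, 0.1196]
tool_rot: [179.9, -0.0, 89.2]
force: [-1.1, -1.2, 5.5]
finger_gap: 0.055
grasp_force: 30.0
```

>>> {"fn": "send_rows", "kwargs": {"commands": [0.65,0,0,0,0,0,0,0.7,0,0,0,0,0,0,0.8,0,0,0,0,0,0,1,0,0,0,0,0,0,1,0,0,0,0,0,0,1,0,0,2,0,0,0,1,0,0,5,0,0,0,1,0,0,9,0,0,0]}}

```text
time: 43.33
tcp_pos: [0.5584, 0.0416, 0.2056]
tool_rot: [-179.6, 0.0, 89.2]
force: [-0.2, 0.1, 1.0]
finger_gap: 0.0876
grasp_force: 0.0
```

>>> {"fn": "send_rows", "kwargs": {"commands": [1,0,0,4,0,0,0,1,0,0,8,0,0,0,1,-2,3,10,0,0,0,1,-4,6,10,0,0,0,1,-6,9,10,0,0,0,1,-8,12,10,0,0,0,1,-10,15,10,0,0,0,1,-12,18,10,0,0,0]}}

```text
time: 44.0
tcp_pos: [0.4387, 0.2227, 0.3082]
tool_rot: [180.0, -0.0, 89.2]
force: [-0.1, -0.1, 0.5]
finger_gap: 0.0879
grasp_force: 0.0
```

>>> {"fn": "send_rows", "kwargs": {"commands": [1,0,4,0,0,0,0,1,0,8,0,0,0,0,1,0,11,0,0,0,0,1,0,12,0,0,0,0,1,0,12,0,0,0,0,1,0,12,0,0,0,0,1,0,12,0,0,0,0,1,0,12,0,0,0,0]}}

```text
time: 44.67
tcp_pos: [0.4403, 0.3401, 0.3089]
tool_rot: [179.9, -0.0, 89.1]
force: [0.4, 0.4, -0.0]
finger_gap: 0.0874
grasp_force: 0.0
```

```bash
python3 chk.py
python3 - <<'E'
from see import *
p,P=P_top("top","pics/top4.png")
for l in("tape_roll","sanding_block"):
    for r in cams.regions_of(p,l)[:1]: print(l,np.percentile(pts(p,r["mask"]),[2,98],axis=0).round(3))
E
```

```text
44.6667 [0.4403 0.3401 0.3089] [179.9  -0.   89.1]
jar (676, array([ 0.4477, -0.3226,  0.0444])) ((447.57275390625, -323.0856628417969), 25.19339370727539)
dish (323, array([ 0.4481, -0.3247,  0.0126]))
mat: glue 0
tin 0 0
sq (433, array([0.6055, 0.0776, 0.046 ]))
amber (337, array([0.5624, 0.1169, 0.175 ]))
caddy glue (696, array([0.56  , 0.0413, 0.1611]))
caddy tin (784, array([ 0.5615, -0.038 ,  0.1673])) ((561.028076171875, -38.05046463012695), (48.89041519165039, 39.326778411865234), 89.75611114501953)
44.7167 [0.4403 0.3402 0.3088] [179.9  -0.   89.1]
tape_roll [[ 0.336 -0.137  0.001]
 [ 0.43  -0.042  0.026]]
sanding_block [[0.365 0.062 0.02 ]
 [0.421 0.168 0.032]]
```

View pics/top4.png

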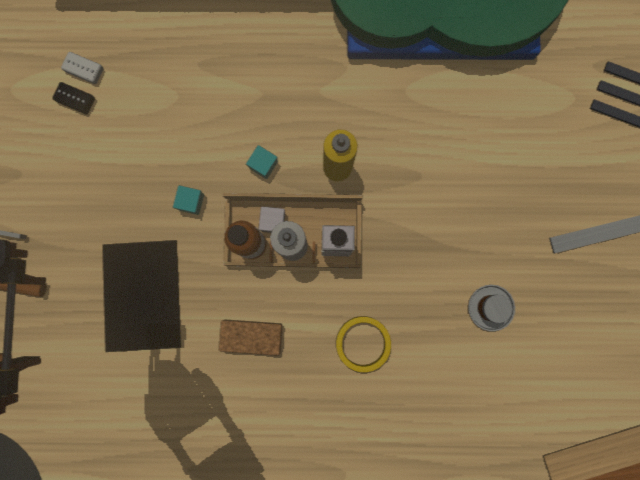

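Jar stands in the dish (495,308), and glue (289,239) and tin (338,239) are back in their bays. Amber, the square tin, tape and block are unmoved, and the arm is clear. I'll hand the job in.

```bash
python3 -c "
from bench import manip
print(manip.finish_job())"
```

```text
the job is handed in; nothing more can be done
None
```

The jar is standing in the drip dish about 2 mm off its centre, and the glue bottle and solvent tin are back in their bays within about 1 mm by the last camera check. Nothing else moved, and the job is handed in (no verdict was returned).

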